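# Feel out the clear socket and seat the mushroom stake

## Robot

A 6-joint arm with a two-finger parallel gripper is mounted at the origin on the work surface. World frame = base frame: x ahead of the robot, y to its left, z up, the work surface at z = 0. Lengths are in mm, angles in degrees, forces in N, time in s.
With the tool pointing down it reaches from about 350 to 850 mm from the base axis. Payload 8.1 kg.
Tool frame: the origin (TCP) lies midway between the tips of the shut fingers; the grasp point (between the pads) lies 19 mm behind it; z points along the fingers, y is the line along which they close (so a half turn about z gives the same grasp; the last joint's range is limited). The gripper opens to 85 mm and grips with 20 to 120 N. Pads are 22 mm wide; open, the fingers measure 114 mm over their backs; the gripper's body (76 mm by 85 mm) begins 54 mm behind the grasp point. The pads swing forward as they close: fully open they stand 13 mm farther back than shut.
Start: joints at [-78.461, 7.471, 85.268, -0, 87.261, -4.893], TCP at [169.751, -575.491, 231.292] pointing down, gripper open.
Joint ranges: [-169.43, 169.43], [-51.17, 129.36], [1.28, 143.12], [-76.62, 256.62], [0, 156.53], [-152.29, 152.29]. Speed limits (degrees/s): [136.94, 136.94, 159.86, 180, 180, 180].

## Interface

Orientations are given as [roll, pitch, yaw] about the fixed x, y, z axes, in that order (R = Rz(yaw) Ry(pitch) Rx(roll)).
In Python, from bench import sense, snapshot, camera_params, hand_in, masks_of, pinpoint gives the robot as it stands.
- The arm moves only by the tool step_arm, never from a script. Its argument "targets" is a list of rows, each an object with "angular": the turn, a rotation vector about the tool's x, y, z scaled (see below), a list of three; "dp": the shift along the tool's x, y, z scaled (see below), a list of three; "fingers": the closure, from 0 (fully open) to 1 (shut). A call has exactly 8 rows; each row is the pose to reach, as a shift and turn from the pose commanded when the call began, along the tool's axes at that moment, turning the shorter way round; what a row does not reach only later rows make up. The controller multiplies each number of a shift by 0.2 m and each number of a turn by 180 degrees. A row lasts 1/8 s, in which the tool goes at most 62.5 mm and 10.7 degrees, less where a joint would pass 70% of its speed; a pose out of reach is approached as far as the arm can. A call with a number of a shift or a turn outside -1 to 1 is refused whole. A call with a gripper value outside its range is refused whole. The fingers move at their own pace and stop on an object; "newtons" is the grip in N (left out, the last holds). Time passes only in rows, so rows that repeat a pose let the fingers close, or fill a call up. It gives the time, the measured TCP pose, the force, the opening and the grip force at its end, in the units of the state.
- sense(): the state, without advancing time (a new reading comes with each control period).
- snapshot(name): name is "side" or "top" or "wrist"; returns the picture (420x560x3 uint8, blue, green, red); there is no depth.
- camera_params(name): a dict with "vfov" (degrees; the focal length in pixels is half the picture's height over the tangent of half this angle, whatever the lens; pixels are square), "cx", "cy" (the principal point, pixels), "D" ([k1, k2, p1, p2, k3] as OpenCV has them; the pictures are not rectified), "R" (3x3) and "t" (3): a world point X has camera coordinates R X + t. Camera axes: x right, y down, z forward; pixel columns grow to the right and rows downward; lengths in mm; the calibration is good to about 2 mm. A picture is of the moment at which its call begins: read the wrist's pose just before it. camera_params takes no time and is no camera call; for the wrist camera it gives the pose at the moment of the call.
- hand_in(): hands the job in; it is judged then, once.
Trained networks look in the newest picture that a camera, given by its name, has taken for a name from the list of things; names that differ only in an ending like _2 or _b are one class to them, and where a whole thing is asked for, a point or a joint stands for the part that bears it (a point fixed in the world has none). Each returns a list of dicts, best first, with "conf" (0 to 1); they miss things now and then, are a little off and sometimes report something else, mostly with a low value. They report only what shows in the picture. A call takes as long as a camera call.
- masks_of(camera, label): "pixels" (420x560 bool, what is visible of it) and "at" ([column, row] in pixels, amid what is visible of it).
- pinpoint(camera, label): "at" ([column, row] in pixels: a listed point, or the origin of a listed thing).
The state is a dict: "time": time; "joint_pos": joint angles; "qd": joint speeds; "joint_efforts": joint torques, N m; "tool_pos": TCP position; "tcp_rot": TCP orientation; "ft_force": force on the tool from outside, world axes, zero at the start; "wrist_torque": the same for the moment, N m; "finger_gap": finger opening in mm; "grip_force": force on a finger pad.
Only numpy, scipy, OpenCV 4.12 (cv2) and the standard library are available. Lean on these libraries where they do the work, as an engineer would, in place of code of your own. Each camera call takes 0.05 s, during which the arm holds its last target. There are 200 camera calls.

## Task

Take the mushroom stake out of the wooden rack and seat it fully home in the one clear socket of the steel stake holder, shoulder flat down on the block, and let go. Snapped-off shanks are still stuck down in the other two sockets, too deep to see, so feel down each socket gently with the stake's own shank, past the spring ball, and never press down with more than about 3 kg. Leave the other stakes, the bench block and the jar where they are.

Things in the scene. Friction and masses are not known exactly. Their poses are not given: they have to be found in the camera images.
- holder: Stake holder, steel, fixed to the bench: block 60 x 150 mm, top face 60 mm above the bench, on a dark 92 x 200 x 10 mm foot. Origin at the centre of its underside; y along its row of three sockets, x across, z up. Sockets: square holes with sides along x and y, 16.2 mm wide, 45 mm deep (floor 15 mm above the bench), mouths bevelled 1.5 mm.
- socket0 (a point): Centre of the mouth of the socket at -y, level with the top face, 50 mm from the middle one. Axes as the holder. All three sockets: in the +x wall, 14 mm below the mouth, a sprung steel ball stands 2.6 mm proud. A shank pushes it back; it then drags on the shank all the way down by more than the stake's weight, and snaps into the shank's groove in the last 4 mm.
- socket1 (a point): Centre of the mouth of the middle socket, level with the top face. Axes as the holder. Two of the three sockets, no telling which, hold a 14 mm square steel stub on the floor, one 14 and one 24 mm high. On a stub the shank stops hard, below the ball, with the stake's shoulder still 9 or 19 mm above the block. The stubs cannot be got out and stay.
- socket2 (a point): Centre of the mouth of the socket at +y, level with the top face, 50 mm from the middle one. Axes as the holder.
- stake_mid (a point): Mushroom stake, bright steel, 0.3 to 0.45 kg, 88 mm high, upright: its centre, on its axis, 44 mm above the foot. z up, x and y along the sides of its square shank. Shank 15 mm square, 40 mm long, its foot bevelled over 5 mm to 10.5 mm. Neck 17 mm thick. Take it by the round low-domed head: 44 mm across, its straight rim 22 to 36 mm above this point, its top 44 mm above.
- stake_shoulder (a point): Underside of the mushroom stake's square shoulder (26 mm wide, 6 mm thick, between shank and neck), on its axis, 40 mm above the foot, 4 mm below stake_mid. Level with a socket's point when the stake is fully home; a groove runs round the shank 9.5 to 18.5 mm below it.
- rack: Wooden stake rack fixed to the bench, 75 x 220 x 45 mm, origin at the centre of its underside, y along its row of three square 18 mm through holes, 70 mm apart. Three stakes of different heads hang in the holes by their shoulders, feet 5 mm above the bench, in any order.
- flat_mid (a point): Flat stake, left alone: same shank, square flat head 40 x 40 x 20 mm; 85 mm high, point at its centre half-way up.
- ridge_mid (a point): Ridge stake, left alone: same shank, narrow ridged head 70 mm along its x and 20 mm along y; 84 mm high, point at its centre half-way up.
- bench_block: Steel bench block lying on the bench, left alone, 60 x 60 x 20 mm, origin under its centre.
- jar: Small glass jar with a metal lid, left alone, 48 mm in diameter, 55 mm high, origin under its centre.

How it is judged (in metres and radians):
At the end, for the whole second after the job is handed in: The mushroom stake stands released and still in one socket of the holder, its shoulder within 2 mm of the block's top face and within 3 mm of the socket's centre, upright within 0.06 rad ((distance between stake_shoulder and socket0 below 0.003 m or distance between stake_shoulder and socket1 below 0.003 m or distance between stake_shoulder and socket2 below 0.003 m) and angle between stake_mid's own z axis and vertical below 0.06 rad and z of stake_shoulder in the frame of holder below 0.062 m and linear speed of stake below 0.02 m/s); the robot touches nothing.
It fails at once if the holder is struck or pressed hard: all contact forces on it and its balls together, the ball's sideways pinch of about 12 N included, above 50 N (contact force between holder and anything else above 50 N).
It fails at once if the holder is struck or leant on hard: all its contact forces together, the ball's sideways pinch included, above 50 N (contact force between holder and anything else above 50 N).
It fails at once if another stake is moved by more than 15 mm (distance of any of flat_mid, ridge_mid from where it was at the start of the episode above 0.015 m).
It fails at once if the bench block or the jar is moved by more than 15 mm (distance of any of bench_block, jar from where it was at the start of the episode above 0.015 m).
It also fails if it takes over 72 s, if anything falls off the work surface, if the arm or the gripper's body presses on something with over 40 N, if the wrist force passes 120 N, or if a joint passes its speed limit or range.

## Working session

There is one attempt and no reset: what is moved stays moved. The work goes in short steps, Python scripts to look and compute and a tool call to move; the robot and the scene stay as the last step left them, time stands still between calls to the robot, and variables do not carry over. Pictures are saved under pics/ and viewed, at most 10 in all, crops included, and the job is handed in when it is done.

Besides the shell and the picture viewer there is one more tool, called after "Call:" as a command line: name --argument value ..., lists and objects as JSON in quotes. step_arm: Moves the arm, as the interface text tells. Its arguments: {"type":"object","properties":{"targets":{"type":"array","items":{"type":"object","properties":{"angular":{"type":"array","items":{"type":"number","minimum":-1,"maximum":1}},"dp":{"type":"array","items":{"type":"number","minimum":-1,"maximum":1}},"fingers":{"type":"number"}}}},"newtons":{"type":"number"}},"required":["targets"]}

```bash
mkdir -p pics; cat > h.py <<'E'
import numpy as np, cv2
from bench import *
def ray(cp,px):
    f=210/np.tan(np.radians(cp['vfov'])/2)
    K=np.array([[f,0,cp['cx']],[0,f,cp['cy']],[0,0,1]])
    u=cv2.undistortPoints(np.array([[px]],float),K,np.array(cp['D'],float))[0,0]
    R=np.array(cp['R']);t=np.array(cp['t']).ravel()
    d=R.T@np.array([u[0],u[1],1]);return -R.T@t,d/np.linalg.norm(d)
def tri(rs):
    A=np.zeros((3,3));b=np.zeros(3)
    for c,d in rs:
        P=np.eye(3)-np.outer(d,d);A+=P;b+=P@c
    X=np.linalg.solve(A,b)
    return X,[float(np.linalg.norm((np.eye(3)-np.outer(d,d))@(X-c))) for c,d in rs]
def plane(r,z):
    c,d=r;return c+d*(z-c[2])/d[2]
E
python3 - <<'E'
from h import *
np.set_printoptions(precision=1,suppress=True)
s=sense();print(s['time'],s['tool_pos'],s['tcp_rot'],s['finger_gap'],s['ft_force'])
for n in('side','top','wrist'):cv2.imwrite(f'pics/{n}0.png',snapshot(n))
cps={n:camera_params(n) for n in('side','top','wrist')}
for l in['stake_mid','stake_shoulder','socket0','socket1','socket2','flat_mid','ridge_mid','rack','holder','bench_block','jar']:
    rs=[]
    for n in('side','top'):
        r=pinpoint(n,l)
        print(l,n,[(np.round(q['at'],1).tolist(),round(q['conf'],2)) for q in r[:3]])
        if r: rs.append(ray(cps[n],r[0]['at']))
    if len(rs)==2:print('   ',*tri(rs))
E
python3 -c "
import cv2,numpy as np
a=[cv2.imread(f'pics/{n}0.png') for n in('side','top')]
cv2.imwrite('pics/st.png',cv2.resize(np.hstack(a),(800,300)))"
```

```text
0.0 [ 169.6 -574.9  230.2] [-179.9   -0.    16.4] 85.55551931873383 [-0.  -0.1  0.6]
stake_mid side [([328.5, 170.9], 0.79)]
stake_mid top [([369.8, 213.3], 0.9)]
    [ 565.7 -195.4   47. ] [0.42609533161172736, 0.4260953316118467]
stake_shoulder side [([331.0, 171.2], 0.55), ([364.3, 149.1], 0.38)]
stake_shoulder top [([366.0, 211.6], 0.81)]
    [ 563.2 -191.2   50.3] [5.595471129973788, 5.595471129973873]
socket0 side [([208.9, 271.6], 0.92), ([234.1, 239.7], 0.71), ([225.4, 255.7], 0.63)]
socket0 top [([128.9, 231.3], 0.72), ([188.5, 219.4], 0.66), ([158.7, 222.0], 0.64)]
    [525.7 226.6  69.2] [0.2563074927311729, 0.2563074927311951]
socket1 side [([208.9, 271.6], 0.92), ([234.1, 239.7], 0.71), ([225.4, 255.7], 0.63)]
socket1 top [([128.9, 231.3], 0.72), ([188.5, 219.4], 0.66), ([158.7, 222.0], 0.64)]
    [525.7 226.6  69.2] [0.2563074927311729, 0.2563074927311951]
socket2 side [([208.9, 271.6], 0.92), ([234.1, 239.7], 0.71), ([225.4, 255.7], 0.63)]
socket2 top [([128.9, 231.3], 0.72), ([188.5, 219.4], 0.66), ([158.7, 222.0], 0.64)]
    [525.7 226.6  69.2] [0.2563074927311729, 0
[... 151 characters left out ...]
21721052]
ridge_mid side [([342.2, 158.2], 0.53)]
ridge_mid top [([404.8, 209.7], 0.8)]
    [ 572.2 -258.8   47.9] [0.5384315919230597, 0.5384315919228959]
rack side [([344.4, 176.8], 0.75)]
rack top [([160.0, 222.1], 0.36)]
    [446.   88.8 276.9] [82.51477905468015, 82.51477905468022]
holder side [([225.9, 278.5], 0.76)]
holder top [([168.2, 229.1], 0.68)]
    [536.9 175.    1.3] [1.2891474638294376, 1.2891474638293896]
bench_block side [([230.7, 198.1], 0.57)]
bench_block top [([267.8, 143.5], 0.93)]
    [703.8  -9.    3.4] [1.1084549112747992, 1.1084549112748936]
jar side [([324.9, 262.6], 0.75)]
jar top [([253.3, 287.7], 0.95)]
    [425.5  10.9  -4.5] [4.2098624428168, 4.20986244281679]
```

View pics/top0.png

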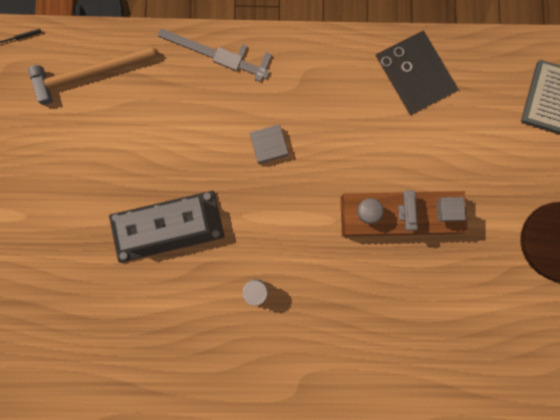

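View pics/side0.png

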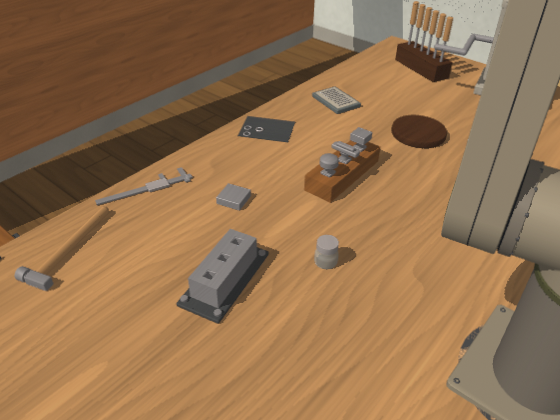

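The top view shows the mushroom stake's round head at (370,210) at the rack's left end, with the ridge stake at (409,210) and the flat stake at (452,209). The holder's sockets are at (131,230), (160,223) and (188,217). The side view agrees: the mushroom head is at (330,160).

```bash
cat >> h.py <<'E'
from scipy.spatial.transform import Rotation as Ro
def rows(target,yaw):
    "dp and angular (scaled) to world target, tool down with yaw deg, from sensed pose"
    s=sense();R=Ro.from_euler('xyz',s['tcp_rot'],degrees=True)
    dp=R.inv().apply(np.array(target)-s['tool_pos'])/200
    a=(R.inv()*Ro.from_euler('xyz',[180,0,yaw],degrees=True)).as_rotvec()/np.pi
    return np.round(dp,4),np.round(a,4)
E
python3 - <<'E'
from h import *
np.set_printoptions(precision=1,suppress=True)
T,S,W=(camera_params(n) for n in('top','side','wrist'))
p=[]
for a,b in(((188.5,218.4),(234.1,239.7)),((158.7,223),(223.4,256.7)),((130,230.3),(208.9,273))):
    print('sock',*tri([ray(T,a),ray(S,b)]),plane(ray(T,a),60))
for q in((344,196),(464,193),(466,236),(344,237)):print('rack',plane(ray(T,q),45))
s=sense();R=Ro.from_euler('xyz',s['tcp_rot'],degrees=True)
c=-np.array(W['R']).T@np.array(W['t']).ravel();print('cam in tool',R.inv().apply(c-s['tool_pos']),'axis',R.inv().apply(np.array(W['R'])[2]),W['vfov'])
np.set_printoptions(precision=4,suppress=True)
print(rows([565,-195,230],90))
E
```

```text
sock [553.3 128.7  60.9] [3.792810995595114, 3.7928109955950196] [550.3 126.6  60. ]
sock [540.5 177.4  60.7] [1.0336899087178155, 1.033689908717755] [541.5 178.2  60. ]
sock [527.5 226.   64.1] [0.23872916788214474, 0.2387291678821653] [528.  227.4  60. ]
rack [ 596.5 -149.6   45. ]
rack [ 605.1 -367.4   45. ]
rack [ 527.1 -368.1   45. ]
rack [ 522.2 -149.3   45. ]
cam in tool [  84.8    1.3 -142.6] axis [-0.3 -0.   0.9] 61.17053863455312
(array([ 2.4337, -1.2658,  0.0065]), array([ 0.    ,  0.    , -0.4087]))
```

Call:
step_arm --targets '[{"dp": [0.15, -0.08, 0]}, {"dp": [0.4, -0.2, 0]}, {"dp": [0.65, -0.33, 0]}, {"dp": [0.85, -0.44, 0]}, {"dp": [0.98, -0.5, 0]}, {"dp": [0.98, -0.5, 0]}, {"dp": [0.98, -0.5, 0]}, {"dp": [0.98, -0.5, 0]}]'

```text
validation failed for argument at $.ta...
```

Call:
step_arm --targets '[{"dp": [0.15, -0.08, 0]}, {"dp": [0.4, -0.2, 0]}, {"dp": [0.65, -0.33, 0]}, {"dp": [0.85, -0.44, 0]}, {"dp": [0.98, -0.5, 0]}, {"dp": [0.98, -0.5, 0]}, {"dp": [0.98, -0.5, 0]}, {"dp": [0.98, -0.5, 0]}]'

```text
validation failed for argument at $.ta...
```

Call:
step_arm --targets '[{"dp": [0.15, -0.08, 0], "angular": [0, 0, -0.05]}, {"dp": [0.3, -0.17, 0], "angular": [0, 0, -0.1]}, {"dp": [0.47, -0.27, 0], "angular": [0, 0, -0.16]}, {"dp": [0.47, -0.27, 0], "angular": [0, 0, -0.22]}, {"dp": [0.47, -0.27, 0], "angular": [0, 0, -0.28]}, {"dp": [0.47, -0.27, 0], "angular": [0, 0, -0.34]}, {"dp": [0.47, -0.27, 0], "angular": [0, 0, -0.4]}, {"dp": [0.47, -0.27, 0], "angular": [0, 0, -0.41]}]'

```text
validation failed for argument at $.ta...
```

```bash
cat > look.py <<'E'
from h import *
import sys
np.set_printoptions(precision=1,suppress=True)
s=sense();print(s['time'],s['tool_pos'],s['tcp_rot'],s['ft_force'],s['joint_pos'])
W=camera_params('wrist');im=snapshot('wrist');cv2.imwrite(sys.argv[1],im)
for l in sys.argv[2:]:
    l,z=l.split(':')
    for q in pinpoint('wrist',l)[:3]:print(l,np.array(q['at']),round(q['conf'],2),plane(ray(W,q['at']),float(z)))
E
python3 look.py pics/w1.png stake_mid:49 stake_shoulder:45 ridge_mid:47 flat_mid:47 rack:0
python3 - <<'E'
from h import *
m=masks_of('wrist','stake_mid')[0];print(m['at'],m['conf'])
W=camera_params('wrist');
print(plane(ray(W,m['at']),87))
E
```

```text
1.25 [ 169.8 -575.5  231.3] [180.   -0.   16.4] [-0.2 -0.1 -0.2] [-78.5   7.5  85.3   0.   87.3  -4.9]Traceback (most recent call last):
  File "<stdin>", line 2, in <module>
IndexError: list index out of range
```

View pics/w1.png

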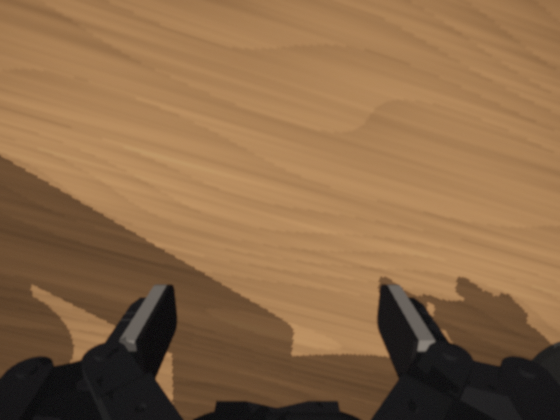

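The moves were refused, so the arm hasn't moved. The picture shows bare bench with the fingers at (150,320) and (410,320). I'll send complete rows.

Call:
step_arm --targets '[{"dp": [0.15, -0.08, 0], "angular": [0, 0, 0], "fingers": 0}, {"dp": [0.4, -0.2, 0], "angular": [0, 0, 0], "fingers": 0}, {"dp": [0.65, -0.33, 0], "angular": [0, 0, 0], "fingers": 0}, {"dp": [0.85, -0.44, 0], "angular": [0, 0, 0], "fingers": 0}, {"dp": [0.98, -0.5, 0], "angular": [0, 0, 0], "fingers": 0}, {"dp": [0.98, -0.5, 0], "angular": [0, 0, 0], "fingers": 0}, {"dp": [0.98, -0.5, 0], "angular": [0, 0, 0], "fingers": 0}, {"dp": [0.98, -0.5, 0], "angular": [0, 0, 0], "fingers": 0}]'

```text
time: 2.6
tool_pos: [328.7, -424.8, 231.2]
tcp_rot: [180.0, 0.0, 16.4]
ft_force: [1.6, -0.0, -0.3]
finger_gap: 85.2
grip_force: 0.0
```

Call:
step_arm --targets '[{"dp": [0.15, -0.08, 0], "angular": [0, 0, 0], "fingers": 0}, {"dp": [0.4, -0.2, 0], "angular": [0, 0, 0], "fingers": 0}, {"dp": [0.65, -0.33, 0], "angular": [0, 0, 0], "fingers": 0}, {"dp": [0.85, -0.44, 0], "angular": [0, 0, 0], "fingers": 0}, {"dp": [0.98, -0.5, 0], "angular": [0, 0, 0], "fingers": 0}, {"dp": [0.98, -0.5, 0], "angular": [0, 0, 0], "fingers": 0}, {"dp": [0.98, -0.5, 0], "angular": [0, 0, 0], "fingers": 0}, {"dp": [0.98, -0.5, 0], "angular": [0, 0, 0], "fingers": 0}]'

```text
time: 3.6
tool_pos: [488.3, -273.9, 231.3]
tcp_rot: [180.0, 0.0, 16.3]
ft_force: [0.5, 0.3, 0.2]
finger_gap: 85.6
grip_force: 0.0
```

Call:
step_arm --targets '[{"dp": [0.15, -0.08, 0], "angular": [0, 0, -0.05], "fingers": 0}, {"dp": [0.3, -0.17, 0], "angular": [0, 0, -0.1], "fingers": 0}, {"dp": [0.47, -0.27, 0], "angular": [0, 0, -0.16], "fingers": 0}, {"dp": [0.47, -0.27, 0], "angular": [0, 0, -0.22], "fingers": 0}, {"dp": [0.47, -0.27, 0], "angular": [0, 0, -0.28], "fingers": 0}, {"dp": [0.47, -0.27, 0], "angular": [0, 0, -0.34], "fingers": 0}, {"dp": [0.47, -0.27, 0], "angular": [0, 0, -0.4], "fingers": 0}, {"dp": [0.47, -0.27, 0], "angular": [0, 0, -0.41], "fingers": 0}]'

```text
time: 4.6
tool_pos: [563.6, -195.3, 231.3]
tcp_rot: [-180.0, 0.0, 90.2]
ft_force: [-0.0, -0.3, 0.0]
finger_gap: 85.5
grip_force: 0.0
```

```bash
python3 look.py pics/w2.png stake_mid:49 stake_shoulder:45 ridge_mid:47 flat_mid:47 rack:0
python3 - <<'E'
from h import *
W=camera_params('wrist');
for m in masks_of('wrist','stake_mid')[:2]:
    ys,xs=np.nonzero(m['pixels']);print(m['at'],m['conf'],xs.min(),xs.max(),ys.min(),ys.max(),plane(ray(W,m['at']),87))
E
```

```text
4.6 [ 563.6 -195.3  231.3] [-180.     0.    90.2] [-0.  -0.3  0. ] [-24.    6.9  85.9  -0.   87.2 -24.2]
stake_mid [275.4 180.7] 0.67 [ 563.1 -191.4   49. ]
ridge_mid [279.1 247.4] 0.63 [ 567.  -260.6   47. ]
flat_mid [279.6 311.1] 0.65 [ 567.9 -335.5   47. ]
rack [278.2 229.1] 0.93 [ 566.3 -259.4    0. ]
[278.1, 187.9] 0.95 252 303 161 214 [ 565.82471355 -187.40807343   87.        ]
```

View pics/w2.png

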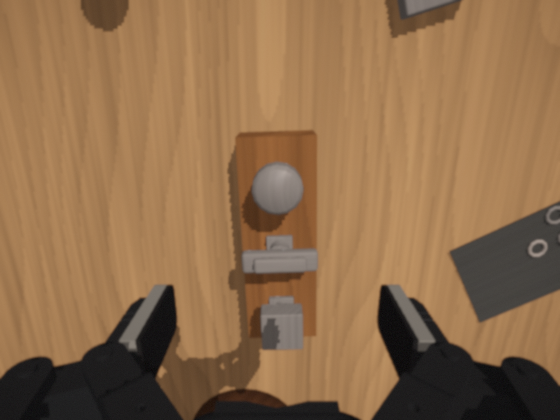

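The wrist view shows the round head at (277,188), the ridge stake below it at (280,261) and the flat stake at (283,325). The mushroom stake's axis is near x=565, y=-191. I'll go lower and look again.

Call:
step_arm --targets '[{"dp": [0.02, 0.007, 0.1], "angular": [0, 0, 0], "fingers": 0}, {"dp": [0.02, 0.007, 0.22], "angular": [0, 0, 0], "fingers": 0}, {"dp": [0.02, 0.007, 0.34], "angular": [0, 0, 0], "fingers": 0}, {"dp": [0.02, 0.007, 0.44], "angular": [0, 0, 0], "fingers": 0}, {"dp": [0.02, 0.007, 0.48], "angular": [0, 0, 0], "fingers": 0}, {"dp": [0.02, 0.007, 0.48], "angular": [0, 0, 0], "fingers": 0}, {"dp": [0.02, 0.007, 0.48], "angular": [0, 0, 0], "fingers": 0}, {"dp": [0.02, 0.007, 0.48], "angular": [0, 0, 0], "fingers": 0}]'

```text
time: 5.95
tool_pos: [566.1, -190.7, 136.5]
tcp_rot: [179.9, 0.0, 90.2]
ft_force: [-0.4, -0.6, 0.5]
finger_gap: 85.4
grip_force: 0.0
```

```bash
python3 look.py pics/w3.png stake_mid:49 stake_shoulder:45
python3 - <<'E'
from h import *
W=camera_params('wrist');
for m in masks_of('wrist','stake_mid')[:2]:
    ys,xs=np.nonzero(m['pixels']);print(m['at'],m['conf'],xs.min(),xs.max(),ys.min(),ys.max(),plane(ray(W,m['at']),85))
    for q in((xs.min(),187),(xs.max(),187),((xs.min()+xs.max())/2,ys.min())):print(plane(ray(W,q),85))
E
```

```text
5.95 [ 566.1 -190.7  136.5] [179.9   0.   90.2] [-0.4 -0.6  0.5] [-23.5  10.5  91.9   0.   77.4 -23.8]
[271.9, 235.2] 0.81 236 309 198 272 [ 563.64153681 -187.32160693   85.        ]
[ 543.48714071 -158.15424881   85.        ]
[ 584.47666023 -157.98864585   85.        ]
[ 563.98250979 -164.50780426   85.        ]
```

View pics/w3.png

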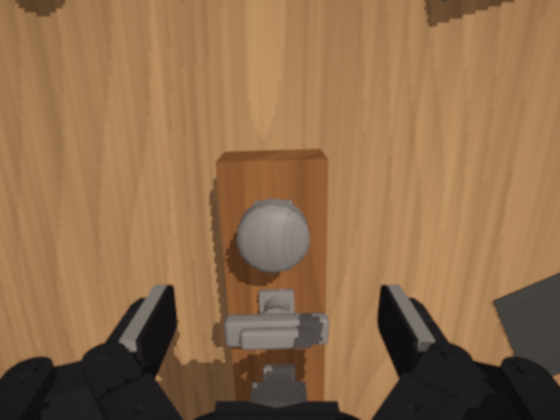

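The head is at (273,235), centred between the fingers to within about 2 mm, and the fingers clear the ridge stake. I'll descend and grip.

Call:
step_arm --newtons 50 --targets '[{"dp": [0.01, -0.01, 0.08], "angular": [0, 0, 0], "fingers": 0}, {"dp": [0.01, -0.01, 0.16], "angular": [0, 0, 0], "fingers": 0}, {"dp": [0.01, -0.01, 0.24], "angular": [0, 0, 0], "fingers": 0}, {"dp": [0.01, -0.01, 0.32], "angular": [0, 0, 0], "fingers": 0}, {"dp": [0.01, -0.01, 0.38], "angular": [0, 0, 0], "fingers": 0}, {"dp": [0.01, -0.01, 0.407], "angular": [0, 0, 0], "fingers": 0}, {"dp": [0.01, -0.01, 0.407], "angular": [0, 0, 0], "fingers": 0}, {"dp": [0.01, -0.01, 0.407], "angular": [0, 0, 0], "fingers": 0}]'

```text
time: 7.15
tool_pos: [564.0, -188.6, 54.6]
tcp_rot: [179.9, 0.0, 90.2]
ft_force: [0.1, -0.1, -0.7]
finger_gap: 85.6
grip_force: 0.0
```

Call:
step_arm --newtons 50 --targets '[{"dp": [0, 0, 0], "angular": [0, 0, 0], "fingers": 0.3}, {"dp": [0, 0, 0], "angular": [0, 0, 0], "fingers": 0.4}, {"dp": [0, 0, 0], "angular": [0, 0, 0], "fingers": 0.5}, {"dp": [0, 0, 0], "angular": [0, 0, 0], "fingers": 0.6}, {"dp": [0, 0, 0], "angular": [0, 0, 0], "fingers": 0.8}, {"dp": [0, 0, 0], "angular": [0, 0, 0], "fingers": 1}, {"dp": [0, 0, 0], "angular": [0, 0, 0], "fingers": 1}, {"dp": [0, 0, 0], "angular": [0, 0, 0], "fingers": 1}]'

```text
time: 8.15
tool_pos: [563.7, -188.5, 54.5]
tcp_rot: [180.0, 0.0, 90.2]
ft_force: [-1.0, 1.2, 5.3]
finger_gap: 42.8
grip_force: 50.0
```

Call:
step_arm --targets '[{"dp": [0, 0, -0.03], "angular": [0, 0, 0], "fingers": 1}, {"dp": [0, 0, -0.08], "angular": [0, 0, 0], "fingers": 1}, {"dp": [0, 0, -0.15], "angular": [0, 0, 0], "fingers": 1}, {"dp": [0, 0, -0.25], "angular": [0, 0, 0], "fingers": 1}, {"dp": [0, 0, -0.35], "angular": [0, 0, 0], "fingers": 1}, {"dp": [0, 0, -0.45], "angular": [0, 0, 0], "fingers": 1}, {"dp": [0, 0, -0.55], "angular": [0, 0, 0], "fingers": 1}, {"dp": [0, 0, -0.55], "angular": [0, 0, 0], "fingers": 1}]'

```text
time: 9.15
tool_pos: [564.9, -189.0, 166.8]
tcp_rot: [179.8, 0.1, 90.2]
ft_force: [-0.1, -0.4, -3.4]
finger_gap: 42.6
grip_force: 51.5
```

```bash
python3 look.py pics/w4.png stake_mid:159 stake_shoulder:155
python3 - <<'E'
from h import *
np.set_printoptions(precision=1,suppress=True)
T,S,W=(camera_params(n) for n in('top','side','wrist'))
im=snapshot('side');cv2.imwrite('pics/s4.png',im);snapshot('top')
for l in('stake_mid','stake_shoulder'):
    p=[pinpoint(n,l) for n in('side','top')]
    if all(p):print(l,p[0][0]['at'],*tri([ray(S,p[0][0]['at']),ray(T,p[1][0]['at'])]))
    else:print(l,p)
w=cv2.imread('pics/w4.png')
c=p[0][0]['at'] if p[0] else [330,120]
x,y=int(min(max(c[0]-60,0),420)),int(max(c[1]-60,0))
cv2.imwrite('pics/c4.png',np.hstack([cv2.resize(im[y:y+120,x:x+120],(400,400),interpolation=2),cv2.resize(w[200:420,170:390],(400,400))]))
E
```

```text
9.15 [ 564.9 -189.   166.8] [179.8   0.1  90.2] [-0.1 -0.4 -3.4] [-23.4   8.7  90.7   0.   80.3 -23.7]
stake_mid [[{'at': [330.8, 133.2], 'conf': 0.94}], []]
stake_shoulder [334.7, 133.9] [454.5  79.5 340.1] [61.4362553655155, 61.43625536551548]
```

View pics/c4.png

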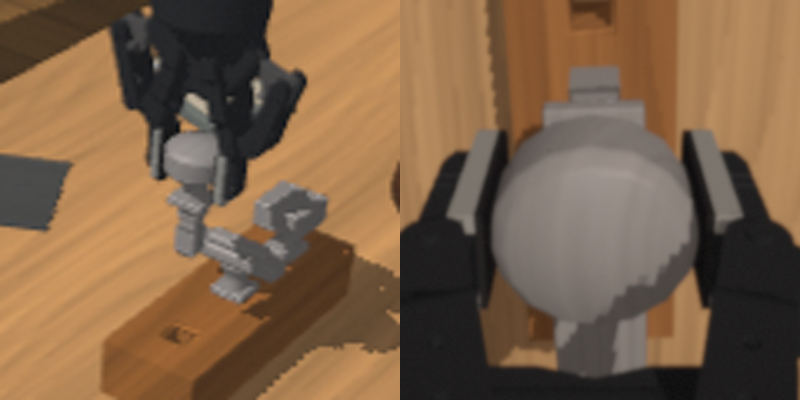

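The stake hangs clear. In the wrist crop the shoulder's front edge is level with the tool (crop y=103, 543–645) and the shank below it is at (595,68). I'll work out its lean and offset from these pixels, then set the course to the holder.

```bash
python3 - <<'E'
from h import *
np.set_printoptions(precision=4,suppress=True)
W=camera_params('wrist');s=sense();R=Ro.from_euler('xyz',s['tcp_rot'],degrees=True)
def tp(x,y,z):
    px=(170+(x-400)/1.818,200+y/1.818);c,d=ray(W,px);c=R.inv().apply(c-s['tool_pos']);d=R.inv().apply(d)
    return c+d*(z-c[2])/d[2]
print('shoulder near edge L/R', tp(543,103,9.5),tp(645,103,9.5), 'as top face z3.5',tp(543,103,3.5),tp(645,103,3.5))
print('foot L/R as bevel start',tp(569,68,44.5),tp(621,68,44.5),'as foot',tp(569,68,49.5),tp(621,68,49.5))
print('head L/R z-28',tp(492,215,-26),tp(697,215,-26),'near',tp(594,114,-16),tp(594,114,-30))
print(rows([553,130,170],90.2+14.5-1.7),rows([541,178,170],104))
E
```

```text
shoulder near edge L/R [  9.4211 -12.5761   9.5   ] [ 9.4265 13.9384  9.5   ] as top face z3.5 [ 12.3399 -12.0572   3.5   ] [12.3451 13.4114  3.5   ]
foot L/R as bevel start [ 4.5146 -7.142  44.5   ] [ 4.5182  9.1682 44.5   ] as foot [ 2.4062 -7.3483 49.5   ] [ 2.4099  9.3977 49.5   ]
head L/R z-28 [  0.4244 -21.0033 -26.    ] [  0.4307  22.5533 -26.    ] near [ 19.1844   0.6649 -16.    ] [ 26.2871   0.6554 -30.    ]
(array([ 1.5913, -0.0439, -0.0334]), array([-0.0003, -0.0002, -0.0709])) (array([ 1.8315, -0.1029, -0.0332]), array([-0.0003, -0.0002, -0.0765]))
```

Call:
step_arm --targets '[{"dp": [0.1, 0, -0.02], "angular": [0, 0, 0], "fingers": 1}, {"dp": [0.25, 0, -0.03], "angular": [0, 0, 0], "fingers": 1}, {"dp": [0.45, 0, -0.03], "angular": [0, 0, 0], "fingers": 1}, {"dp": [0.65, 0, -0.03], "angular": [0, 0, 0], "fingers": 1}, {"dp": [0.82, 0, -0.03], "angular": [0, 0, 0], "fingers": 1}, {"dp": [0.95, 0, -0.03], "angular": [0, 0, 0], "fingers": 1}, {"dp": [1.0, 0, -0.03], "angular": [0, 0, 0], "fingers": 1}, {"dp": [1.0, 0, -0.03], "angular": [0, 0, 0], "fingers": 1}]'

```text
time: 10.6
tool_pos: [562.5, 12.3, 170.0]
tcp_rot: [180.0, 0.0, 90.3]
ft_force: [-0.3, 0.1, -2.9]
finger_gap: 42.5
grip_force: 51.5
```

Call:
step_arm --targets '[{"dp": [0.1, -0.01, 0], "angular": [0, 0, -0.02], "fingers": 1}, {"dp": [0.2, -0.02, 0], "angular": [0, 0, -0.04], "fingers": 1}, {"dp": [0.32, -0.03, 0], "angular": [0, 0, -0.06], "fingers": 1}, {"dp": [0.42, -0.04, 0], "angular": [0, 0, -0.08], "fingers": 1}, {"dp": [0.52, -0.04, 0], "angular": [0, 0, -0.08], "fingers": 1}, {"dp": [0.57, -0.045, 0], "angular": [0, 0, -0.08], "fingers": 1}, {"dp": [0.59, -0.045, 0], "angular": [0, 0, -0.08], "fingers": 1}, {"dp": [0.59, -0.045, 0], "angular": [0, 0, -0.08], "fingers": 1}]'

```text
time: 11.6
tool_pos: [553.2, 129.4, 169.8]
tcp_rot: [-180.0, 0.0, 104.6]
ft_force: [-0.3, -0.9, -3.6]
finger_gap: 42.4
grip_force: 51.5
```

```bash
python3 look.py pics/w5.png socket0:60 socket1:60 holder:0 stake_shoulder:160
```

```text
11.6 [553.2 129.4 169.8] [-180.     0.   104.6] [-0.3 -0.9 -3.6] [ 8.   4.7 94.8 -0.  80.6 -6.6]
socket0 [273.6  64.5] 0.83 [526.4 225.5  60. ]
socket0 [274.5 210.5] 0.76 [552.4 127.9  60. ]
socket0 [273.4 141.7] 0.57 [538.8 177.   60. ]
socket1 [273.6  64.5] 0.83 [526.4 225.5  60. ]
socket1 [274.5 210.5] 0.76 [552.4 127.9  60. ]
socket1 [273.4 141.7] 0.57 [538.8 177.   60. ]
holder [271.5 135.4] 0.64 [537.4 173.9   0. ]
```

View pics/w5.png

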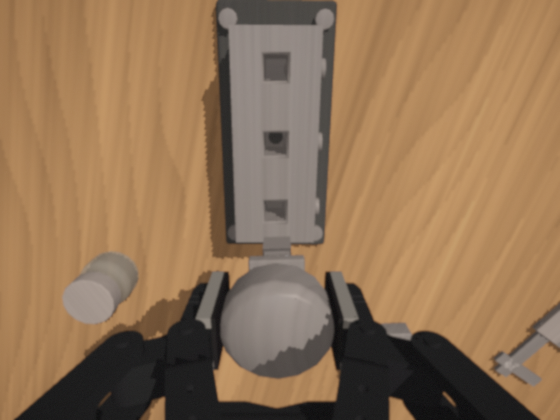

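The picture shows three mouths at about (276,67), (276,142) and (275,210), with the stake in front, aligned with the block. I'll refine the mouth outlines.

```bash
python3 - <<'E'
from h import *
np.set_printoptions(precision=1,suppress=True,linewidth=200)
g=cv2.cvtColor(cv2.imread('pics/w5.png'),cv2.COLOR_BGR2GRAY).astype(int);W=camera_params('wrist')
for r,c in((67,276),(142,276),(210,275)):
    print('h',g[r-3:r+4,c-22:c+23].mean(0).astype(int));print('v',g[r-22:r+26,c-5:c+6].mean(1).astype(int))
for r in(60,110,170,230):print(r,'block',[int(x) for x in g[r,222:240]],[int(x) for x in g[r,310:336]])
E
```

```text
h [139 141 142 142 142 141 139 135 126 109  88  80  83  85  86  86  86  85  86  85  85  86  85  86  86  85  85  85  85  83  78  76  76  85  97 108 124 136 141 141 140 139 140 140 140]
v [140 140 140 140 140 137 127 109  91  79  71  69  70  75  82  86  87  87  87  86  86  85  85  85  85  85  85  85  84  84  84  84  85  85  88 105 127 134 136 137 138 139 139 139 139 139 139 138]
h [139 140 140 141 141 140 139 136 131 116  94  79  79  80  78  73  68  64  60  57  56  56  56  56  59  62  66  72  76  76  76  79  87  96 110 129 139 140 139 138 138 139 138 137 136]
v [137 137 137 137 138 137 137 137 136 132 120  99  74  55  46  44  44  44  45  46  48  51  57  66  75  79  77  74  73  73  78  85  95 106 116 127 134 135 135 136 136 136 136 136 136 136 136 136]
h [136 137 136 137 137 137 137 137 136 134 126 109  94  88  86  85  85  85  84  82  80  79  77  75  74  74  74  74  74  74  74  78  86  98 113 129 136 136 135 135 135 135 134 133 132]
v [136 136 136 136 136 135 136 136 136 135 131 118 101  88  83  82  82  82  81  79  75  73  73  76  82  89  94  98 104 109 112 114 121 132 137 135 135 136 1
[... 192 characters left out ...]
 137, 137, 132, 117, 94, 79, 77, 77, 75, 75, 76, 95, 124, 141]
110 block [45, 44, 44, 45, 43, 45, 44, 47, 68, 102, 127, 136, 138, 138, 139, 139, 141, 140] [135, 137, 139, 139, 139, 137, 138, 136, 130, 113, 91, 77, 76, 75, 77, 76, 75, 75, 74, 76, 89, 114, 137, 146, 147, 146]
170 block [73, 57, 45, 44, 43, 42, 43, 40, 43, 45, 64, 96, 124, 133, 136, 136, 136, 138] [137, 136, 137, 136, 136, 132, 119, 96, 80, 75, 76, 77, 76, 76, 75, 74, 76, 91, 115, 130, 134, 134, 134, 135, 136, 138]
230 block [86, 85, 81, 67, 53, 52, 66, 75, 78, 79, 81, 81, 89, 106, 123, 132, 134, 134] [135, 134, 136, 136, 135, 134, 135, 135, 135, 135, 133, 121, 98, 86, 102, 129, 143, 148, 148, 147, 146, 146, 146, 145, 145, 144]
```

```bash
python3 - <<'E'
from h import *
np.set_printoptions(precision=1,suppress=True,linewidth=200)
W=camera_params('wrist')
for c,r in((276.1,(51.6,80.5)),(275.7,(130.2,154.2)),(275.4,(199,219.5))):
    print([plane(ray(W,(c,q)),60) for q in (r[0],r[1],sum(r)/2)])
a,b=[plane(ray(W,(c,60)),60) for c in (229.6,325.1)];d,e=[plane(ray(W,(c,170)),60) for c in (233.6,316.2)]
print(a,b,d,e,(a+b)/2,(d+e)/2)
E
```

```text
[array([526.2, 233. ,  60. ]), array([530.6, 216. ,  60. ]), array([528.4, 224.6,  60. ])]
[array([538.5, 184.7,  60. ]), array([542.7, 168.5,  60. ]), array([540.6, 176.7,  60. ])]
[array([550.8, 136.3,  60. ]), array([554.9, 120.7,  60. ]), array([552.8, 128.6,  60. ])]
[498.1 220.5  60. ] [558.5 236.2  60. ] [516.2 149.8  60. ] [573.8 164.9  60. ] [528.3 228.4  60. ] [545.  157.4  60. ]
```

Call:
step_arm --newtons 40 --targets '[{"dp": [0.004, -0.002, 0.03], "angular": [0, 0, 0], "fingers": 1}, {"dp": [0.0116, -0.007, 0.08], "angular": [0, 0, 0], "fingers": 1}, {"dp": [0.0116, -0.007, 0.14], "angular": [0, 0, 0], "fingers": 1}, {"dp": [0.0116, -0.007, 0.2], "angular": [0, 0, 0], "fingers": 1}, {"dp": [0.0116, -0.007, 0.25], "angular": [0, 0, 0], "fingers": 1}, {"dp": [0.0116, -0.007, 0.275], "angular": [0, 0, 0], "fingers": 1}, {"dp": [0.0116, -0.007, 0.275], "angular": [0, 0, 0], "fingers": 1}, {"dp": [0.0116, -0.007, 0.275], "angular": [0, 0, 0], "fingers": 1}]'

```text
time: 12.85
tool_pos: [551.6, 131.5, 115.4]
tcp_rot: [179.9, 0.0, 104.6]
ft_force: [-0.8, 0.4, -3.8]
finger_gap: 42.6
grip_force: 51.5
```

```bash
python3 - <<'E'
from h import *
print(sense()['tool_pos'])
im=snapshot('wrist');s=snapshot('side')
p=pinpoint('side','stake_shoulder');print(p[:1])
m=masks_of('side','stake_mid');at=m[0]['at'] if m else (234,225);print(at)
x,y=int(at[0])-45,int(at[1])-35
cv2.imwrite('pics/c6.png',np.hstack([cv2.resize(s[y:y+90,x:x+90],(400,400),interpolation=2),cv2.resize(im[120:320,180:380],(400,400),interpolation=2)]))
E
```

```text
[551.59956083 131.51459053 115.43356179]
[{'at': [236.5, 222.3], 'conf': 0.67}]
[234.5, 216.8]
```

View pics/c6.png

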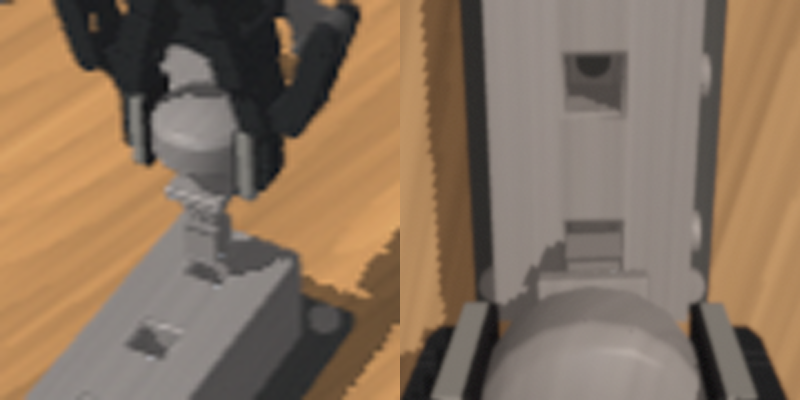

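The shank foot, crop (566–622, 265), lies square in front of its mouth (565–623, 222), and the side view shows it over the socket. I'll feel down gently.

Call:
step_arm --newtons 40 --targets '[{"dp": [0, 0, 0.008], "angular": [0, 0, 0], "fingers": 1}, {"dp": [0, 0, 0.016], "angular": [0, 0, 0], "fingers": 1}, {"dp": [0, 0, 0.023], "angular": [0, 0, 0], "fingers": 1}, {"dp": [0, 0, 0.03], "angular": [0, 0, 0], "fingers": 1}, {"dp": [0, 0, 0.037], "angular": [0, 0, 0], "fingers": 1}, {"dp": [0, 0, 0.044], "angular": [0, 0, 0], "fingers": 1}, {"dp": [0, 0, 0.05], "angular": [0, 0, 0], "fingers": 1}, {"dp": [0, 0, 0.05], "angular": [0, 0, 0], "fingers": 1}]'

```text
time: 14.05
tool_pos: [551.3, 131.3, 104.9]
tcp_rot: [180.0, 0.0, 104.6]
ft_force: [0.8, -0.7, -2.4]
finger_gap: 42.6
grip_force: 51.5
```

Call:
step_arm --targets '[{"dp": [0, 0, 0.003], "angular": [0, 0, 0], "fingers": 1}, {"dp": [0, 0, 0.006], "angular": [0, 0, 0], "fingers": 1}, {"dp": [0, 0, 0.009], "angular": [0, 0, 0], "fingers": 1}, {"dp": [0, 0, 0.012], "angular": [0, 0, 0], "fingers": 1}, {"dp": [0, 0, 0.015], "angular": [0, 0, 0], "fingers": 1}, {"dp": [0, 0, 0.018], "angular": [0, 0, 0], "fingers": 1}, {"dp": [0, 0, 0.02], "angular": [0, 0, 0], "fingers": 1}, {"dp": [0, 0, 0.02], "angular": [0, 0, 0], "fingers": 1}]'

```text
time: 15.05
tool_pos: [551.2, 131.4, 100.8]
tcp_rot: [-180.0, 0.0, 104.6]
ft_force: [0.9, -1.5, -4.7]
finger_gap: 42.8
grip_force: 51.6
```

Call:
step_arm --targets '[{"dp": [0, 0, 0.002], "angular": [0, 0, 0], "fingers": 1}, {"dp": [0, 0, 0.004], "angular": [0, 0, 0], "fingers": 1}, {"dp": [0, 0, 0.006], "angular": [0, 0, 0], "fingers": 1}, {"dp": [0, 0, 0.008], "angular": [0, 0, 0], "fingers": 1}, {"dp": [0, 0, 0.01], "angular": [0, 0, 0], "fingers": 1}, {"dp": [0, 0, 0.012], "angular": [0, 0, 0], "fingers": 1}, {"dp": [0, 0, 0.014], "angular": [0, 0, 0], "fingers": 1}, {"dp": [0, 0, 0.015], "angular": [0, 0, 0], "fingers": 1}]'

```text
time: 16.05
tool_pos: [551.2, 131.4, 97.9]
tcp_rot: [180.0, -0.0, 104.6]
ft_force: [1.7, -1.1, -2.4]
finger_gap: 42.6
grip_force: 51.6
```

Call:
step_arm --targets '[{"dp": [0, 0, 0.002], "angular": [0, 0, 0], "fingers": 1}, {"dp": [0, 0, 0.004], "angular": [0, 0, 0], "fingers": 1}, {"dp": [0, 0, 0.006], "angular": [0, 0, 0], "fingers": 1}, {"dp": [0, 0, 0.008], "angular": [0, 0, 0], "fingers": 1}, {"dp": [0, 0, 0.01], "angular": [0, 0, 0], "fingers": 1}, {"dp": [0, 0, 0.012], "angular": [0, 0, 0], "fingers": 1}, {"dp": [0, 0, 0.014], "angular": [0, 0, 0], "fingers": 1}, {"dp": [0, 0, 0.015], "angular": [0, 0, 0], "fingers": 1}]'

```text
time: 17.05
tool_pos: [551.0, 131.4, 94.9]
tcp_rot: [-180.0, -0.0, 104.6]
ft_force: [-3.5, -2.6, 2.9]
finger_gap: 42.2
grip_force: 51.9
```

Call:
step_arm --targets '[{"dp": [0, 0, 0.003], "angular": [0, 0, 0], "fingers": 1}, {"dp": [0, 0, 0.006], "angular": [0, 0, 0], "fingers": 1}, {"dp": [0, 0, 0.009], "angular": [0, 0, 0], "fingers": 1}, {"dp": [0, 0, 0.012], "angular": [0, 0, 0], "fingers": 1}, {"dp": [0, 0, 0.015], "angular": [0, 0, 0], "fingers": 1}, {"dp": [0, 0, 0.0175], "angular": [0, 0, 0], "fingers": 1}, {"dp": [0, 0, 0.02], "angular": [0, 0, 0], "fingers": 1}, {"dp": [0, 0, 0.02], "angular": [0, 0, 0], "fingers": 1}]'

```text
time: 18.05
tool_pos: [550.8, 131.3, 90.4]
tcp_rot: [-179.9, 0.0, 104.6]
ft_force: [-3.1, -3.2, 0.7]
finger_gap: 42.7
grip_force: 51.8
```

Call:
step_arm --targets '[{"dp": [0, 0, 0.001], "angular": [0, 0, 0], "fingers": 1}, {"dp": [0, 0, 0.002], "angular": [0, 0, 0], "fingers": 1}, {"dp": [0, 0, 0.003], "angular": [0, 0, 0], "fingers": 1}, {"dp": [0, 0, 0.004], "angular": [0, 0, 0], "fingers": 1}, {"dp": [0, 0, 0.005], "angular": [0, 0, 0], "fingers": 1}, {"dp": [0, 0, 0.006], "angular": [0, 0, 0], "fingers": 1}, {"dp": [0, 0, 0.0065], "angular": [0, 0, 0], "fingers": 1}, {"dp": [0, 0, 0.0065], "angular": [0, 0, 0], "fingers": 1}]'

```text
time: 19.05
tool_pos: [550.9, 131.3, 89.4]
tcp_rot: [-180.0, 0.0, 104.6]
ft_force: [-4.4, -3.5, 1.4]
finger_gap: 42.5
grip_force: 51.8
```

Call:
step_arm --targets '[{"dp": [0, 0, 0.001], "angular": [0, 0, 0], "fingers": 1}, {"dp": [0, 0, 0.002], "angular": [0, 0, 0], "fingers": 1}, {"dp": [0, 0, 0.003], "angular": [0, 0, 0], "fingers": 1}, {"dp": [0, 0, 0.004], "angular": [0, 0, 0], "fingers": 1}, {"dp": [0, 0, 0.005], "angular": [0, 0, 0], "fingers": 1}, {"dp": [0, 0, 0.005], "angular": [0, 0, 0], "fingers": 1}, {"dp": [0, 0, 0.005], "angular": [0, 0, 0], "fingers": 1}, {"dp": [0, 0, 0.005], "angular": [0, 0, 0], "fingers": 1}]'

```text
time: 20.05
tool_pos: [550.9, 131.3, 88.4]
tcp_rot: [-180.0, 0.0, 104.6]
ft_force: [-3.9, -3.7, 2.0]
finger_gap: 42.6
grip_force: 51.8
```

Call:
step_arm --targets '[{"dp": [0, 0, 0.001], "angular": [0, 0, 0], "fingers": 1}, {"dp": [0, 0, 0.002], "angular": [0, 0, 0], "fingers": 1}, {"dp": [0, 0, 0.003], "angular": [0, 0, 0], "fingers": 1}, {"dp": [0, 0, 0.004], "angular": [0, 0, 0], "fingers": 1}, {"dp": [0, 0, 0.005], "angular": [0, 0, 0], "fingers": 1}, {"dp": [0, 0, 0.005], "angular": [0, 0, 0], "fingers": 1}, {"dp": [0, 0, 0.005], "angular": [0, 0, 0], "fingers": 1}, {"dp": [0, 0, 0.005], "angular": [0, 0, 0], "fingers": 1}]'

```text
time: 21.05
tool_pos: [550.8, 131.3, 87.2]
tcp_rot: [-179.9, 0.0, 104.6]
ft_force: [-4.5, -3.6, 0.2]
finger_gap: 42.7
grip_force: 51.8
```

Call:
step_arm --targets '[{"dp": [0, 0, 0.001], "angular": [0, 0, 0], "fingers": 1}, {"dp": [0, 0, 0.002], "angular": [0, 0, 0], "fingers": 1}, {"dp": [0, 0, 0.003], "angular": [0, 0, 0], "fingers": 1}, {"dp": [0, 0, 0.004], "angular": [0, 0, 0], "fingers": 1}, {"dp": [0, 0, 0.005], "angular": [0, 0, 0], "fingers": 1}, {"dp": [0, 0, 0.006], "angular": [0, 0, 0], "fingers": 1}, {"dp": [0, 0, 0.006], "angular": [0, 0, 0], "fingers": 1}, {"dp": [0, 0, 0.006], "angular": [0, 0, 0], "fingers": 1}]'

```text
time: 22.05
tool_pos: [550.8, 131.3, 86.1]
tcp_rot: [-179.9, 0.0, 104.6]
ft_force: [-2.8, -3.4, 0.8]
finger_gap: 42.6
grip_force: 51.8
```

Call:
step_arm --targets '[{"dp": [0, 0, 0.001], "angular": [0, 0, 0], "fingers": 1}, {"dp": [0, 0, 0.002], "angular": [0, 0, 0], "fingers": 1}, {"dp": [0, 0, 0.003], "angular": [0, 0, 0], "fingers": 1}, {"dp": [0, 0, 0.004], "angular": [0, 0, 0], "fingers": 1}, {"dp": [0, 0, 0.005], "angular": [0, 0, 0], "fingers": 1}, {"dp": [0, 0, 0.006], "angular": [0, 0, 0], "fingers": 1}, {"dp": [0, 0, 0.006], "angular": [0, 0, 0], "fingers": 1}, {"dp": [0, 0, 0.006], "angular": [0, 0, 0], "fingers": 1}]'

```text
time: 23.05
tool_pos: [550.8, 131.3, 84.9]
tcp_rot: [-180.0, 0.0, 104.6]
ft_force: [-4.5, -3.8, 0.5]
finger_gap: 42.4
grip_force: 51.8
```

Call:
step_arm --targets '[{"dp": [0, 0, 0.003], "angular": [0, 0, 0], "fingers": 1}, {"dp": [0, 0, 0.006], "angular": [0, 0, 0], "fingers": 1}, {"dp": [0, 0, 0.009], "angular": [0, 0, 0], "fingers": 1}, {"dp": [0, 0, 0.012], "angular": [0, 0, 0], "fingers": 1}, {"dp": [0, 0, 0.015], "angular": [0, 0, 0], "fingers": 1}, {"dp": [0, 0, 0.018], "angular": [0, 0, 0], "fingers": 1}, {"dp": [0, 0, 0.02], "angular": [0, 0, 0], "fingers": 1}, {"dp": [0, 0, 0.02], "angular": [0, 0, 0], "fingers": 1}]'

```text
time: 24.05
tool_pos: [550.8, 131.3, 80.8]
tcp_rot: [-179.9, 0.0, 104.6]
ft_force: [-3.7, -4.1, -0.2]
finger_gap: 42.5
grip_force: 51.8
```

Call:
step_arm --targets '[{"dp": [0, 0, 0.001], "angular": [0, 0, 0], "fingers": 1}, {"dp": [0, 0, 0.002], "angular": [0, 0, 0], "fingers": 1}, {"dp": [0, 0, 0.003], "angular": [0, 0, 0], "fingers": 1}, {"dp": [0, 0, 0.004], "angular": [0, 0, 0], "fingers": 1}, {"dp": [0, 0, 0.005], "angular": [0, 0, 0], "fingers": 1}, {"dp": [0, 0, 0.006], "angular": [0, 0, 0], "fingers": 1}, {"dp": [0, 0, 0.006], "angular": [0, 0, 0], "fingers": 1}, {"dp": [0, 0, 0.006], "angular": [0, 0, 0], "fingers": 1}]'

```text
time: 25.05
tool_pos: [550.8, 131.3, 79.7]
tcp_rot: [-180.0, 0.0, 104.6]
ft_force: [-3.8, -4.3, 1.3]
finger_gap: 42.1
grip_force: 51.8
```

Call:
step_arm --targets '[{"dp": [0, 0, 0.001], "angular": [0, 0, 0], "fingers": 1}, {"dp": [0, 0, 0.002], "angular": [0, 0, 0], "fingers": 1}, {"dp": [0, 0, 0.003], "angular": [0, 0, 0], "fingers": 1}, {"dp": [0, 0, 0.004], "angular": [0, 0, 0], "fingers": 1}, {"dp": [0, 0, 0.005], "angular": [0, 0, 0], "fingers": 1}, {"dp": [0, 0, 0.005], "angular": [0, 0, 0], "fingers": 1}, {"dp": [0, 0, 0.005], "angular": [0, 0, 0], "fingers": 1}, {"dp": [0, 0, 0.005], "angular": [0, 0, 0], "fingers": 1}]'

```text
time: 26.05
tool_pos: [550.8, 131.3, 78.8]
tcp_rot: [-179.9, 0.0, 104.6]
ft_force: [-4.3, -4.2, 1.8]
finger_gap: 42.7
grip_force: 51.8
```

Call:
step_arm --targets '[{"dp": [0, 0, 0.001], "angular": [0, 0, 0], "fingers": 1}, {"dp": [0, 0, 0.002], "angular": [0, 0, 0], "fingers": 1}, {"dp": [0, 0, 0.003], "angular": [0, 0, 0], "fingers": 1}, {"dp": [0, 0, 0.004], "angular": [0, 0, 0], "fingers": 1}, {"dp": [0, 0, 0.0045], "angular": [0, 0, 0], "fingers": 1}, {"dp": [0, 0, 0.0045], "angular": [0, 0, 0], "fingers": 1}, {"dp": [0, 0, 0.0045], "angular": [0, 0, 0], "fingers": 1}, {"dp": [0, 0, 0.0045], "angular": [0, 0, 0], "fingers": 1}]'

```text
time: 27.05
tool_pos: [550.9, 131.2, 78.4]
tcp_rot: [-180.0, 0.0, 104.6]
ft_force: [-5.9, -5.2, 6.0]
finger_gap: 42.4
grip_force: 52.2
```

Call:
step_arm --targets '[{"dp": [0, 0, 0.001], "angular": [0, 0, 0], "fingers": 1}, {"dp": [0, 0, 0.002], "angular": [0, 0, 0], "fingers": 1}, {"dp": [0, 0, 0.003], "angular": [0, 0, 0], "fingers": 1}, {"dp": [0, 0, 0.004], "angular": [0, 0, 0], "fingers": 1}, {"dp": [0, 0, 0.0045], "angular": [0, 0, 0], "fingers": 1}, {"dp": [0, 0, 0.0045], "angular": [0, 0, 0], "fingers": 1}, {"dp": [0, 0, 0.0045], "angular": [0, 0, 0], "fingers": 1}, {"dp": [0, 0, 0.0045], "angular": [0, 0, 0], "fingers": 1}]'

```text
time: 28.05
tool_pos: [551.2, 131.1, 78.3]
tcp_rot: [-180.0, 0.0, 104.6]
ft_force: [-9.7, -6.3, 11.3]
finger_gap: 42.4
grip_force: 52.6
```

It stopped hard at TCP z=78.4 with the shoulder 9 mm above the block, so this socket holds the 14 mm stub. I'll withdraw and go to the middle socket.

Call:
step_arm --targets '[{"dp": [0, 0, -0.02], "angular": [0, 0, 0], "fingers": 1}, {"dp": [0, 0, -0.05], "angular": [0, 0, 0], "fingers": 1}, {"dp": [0, 0, -0.08], "angular": [0, 0, 0], "fingers": 1}, {"dp": [0, 0, -0.11], "angular": [0, 0, 0], "fingers": 1}, {"dp": [0, 0, -0.14], "angular": [0, 0, 0], "fingers": 1}, {"dp": [0, 0, -0.17], "angular": [0, 0, 0], "fingers": 1}, {"dp": [0, 0, -0.2], "angular": [0, 0, 0], "fingers": 1}, {"dp": [0, 0, -0.2], "angular": [0, 0, 0], "fingers": 1}]'

```text
time: 29.05
tool_pos: [551.9, 131.7, 118.3]
tcp_rot: [179.9, -0.0, 104.6]
ft_force: [0.6, 0.9, -3.3]
finger_gap: 42.5
grip_force: 51.4
```

Call:
step_arm --targets '[{"dp": [0.05, 0, 0], "angular": [0, 0, 0], "fingers": 1}, {"dp": [0.1, 0, 0], "angular": [0, 0, 0], "fingers": 1}, {"dp": [0.15, 0, 0], "angular": [0, 0, 0], "fingers": 1}, {"dp": [0.2, 0.001, 0], "angular": [0, 0, 0], "fingers": 1}, {"dp": [0.24, 0.001, 0], "angular": [0, 0, 0], "fingers": 1}, {"dp": [0.25, 0.001, 0], "angular": [0, 0, 0], "fingers": 1}, {"dp": [0.25, 0.001, 0], "angular": [0, 0, 0], "fingers": 1}, {"dp": [0.25, 0.001, 0], "angular": [0, 0, 0], "fingers": 1}]'

```text
time: 30.05
tool_pos: [538.8, 179.6, 117.2]
tcp_rot: [-180.0, 0.0, 104.6]
ft_force: [-0.2, 0.2, -3.6]
finger_gap: 42.9
grip_force: 51.4
```

```bash
python3 - <<'E'
from h import *
print(sense()['tool_pos'])
im=snapshot('wrist');s=snapshot('side')
m=masks_of('side','stake_mid');at=m[0]['at'] if m else (224,240);print(at)
x,y=int(at[0])-45,int(at[1])-35
cv2.imwrite('pics/c7.png',np.hstack([cv2.resize(s[y:y+90,x:x+90],(400,400),interpolation=2),cv2.resize(im[120:320,180:380],(400,400),interpolation=2)]))
E
```

```text
[538.83200391 179.59719916 117.16995952]
[217.0, 229.6]
```

View pics/c7.png

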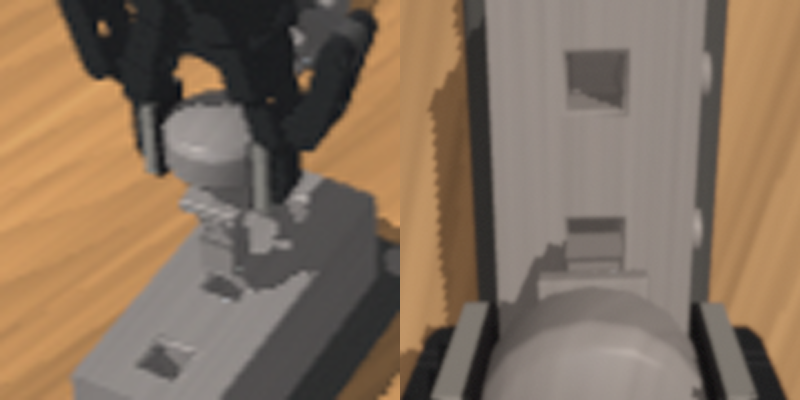

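The shank again lines up with its mouth in the crop (566–622 against 566–624). Descending.

Call:
step_arm --targets '[{"dp": [0, 0, 0.014], "angular": [0, 0, 0], "fingers": 1}, {"dp": [0, 0, 0.028], "angular": [0, 0, 0], "fingers": 1}, {"dp": [0, 0, 0.042], "angular": [0, 0, 0], "fingers": 1}, {"dp": [0, 0, 0.055], "angular": [0, 0, 0], "fingers": 1}, {"dp": [0, 0, 0.068], "angular": [0, 0, 0], "fingers": 1}, {"dp": [0, 0, 0.08], "angular": [0, 0, 0], "fingers": 1}, {"dp": [0, 0, 0.09], "angular": [0, 0, 0], "fingers": 1}, {"dp": [0, 0, 0.09], "angular": [0, 0, 0], "fingers": 1}]'

```text
time: 31.2
tool_pos: [538.6, 179.8, 98.9]
tcp_rot: [-180.0, 0.0, 104.6]
ft_force: [0.2, -2.3, -5.3]
finger_gap: 42.3
grip_force: 51.4
```

Call:
step_arm --targets '[{"dp": [0, 0, 0.006], "angular": [0, 0, 0], "fingers": 1}, {"dp": [0, 0, 0.012], "angular": [0, 0, 0], "fingers": 1}, {"dp": [0, 0, 0.018], "angular": [0, 0, 0], "fingers": 1}, {"dp": [0, 0, 0.024], "angular": [0, 0, 0], "fingers": 1}, {"dp": [0, 0, 0.03], "angular": [0, 0, 0], "fingers": 1}, {"dp": [0, 0, 0.036], "angular": [0, 0, 0], "fingers": 1}, {"dp": [0, 0, 0.042], "angular": [0, 0, 0], "fingers": 1}, {"dp": [0, 0, 0.042], "angular": [0, 0, 0], "fingers": 1}]'

```text
time: 32.2
tool_pos: [538.4, 179.7, 90.3]
tcp_rot: [-180.0, 0.0, 104.6]
ft_force: [-1.6, -3.5, -1.4]
finger_gap: 42.3
grip_force: 51.8
```

Call:
step_arm --targets '[{"dp": [0, 0, 0.0015], "angular": [0, 0, 0], "fingers": 1}, {"dp": [0, 0, 0.003], "angular": [0, 0, 0], "fingers": 1}, {"dp": [0, 0, 0.0045], "angular": [0, 0, 0], "fingers": 1}, {"dp": [0, 0, 0.006], "angular": [0, 0, 0], "fingers": 1}, {"dp": [0, 0, 0.008], "angular": [0, 0, 0], "fingers": 1}, {"dp": [0, 0, 0.01], "angular": [0, 0, 0], "fingers": 1}, {"dp": [0, 0, 0.01], "angular": [0, 0, 0], "fingers": 1}, {"dp": [0, 0, 0.01], "angular": [0, 0, 0], "fingers": 1}]'

```text
time: 33.2
tool_pos: [538.5, 179.8, 88.7]
tcp_rot: [-180.0, 0.0, 104.6]
ft_force: [-4.4, -3.0, 1.5]
finger_gap: 42.5
grip_force: 51.8
```

Call:
step_arm --targets '[{"dp": [0, 0, 0.0015], "angular": [0, 0, 0], "fingers": 1}, {"dp": [0, 0, 0.003], "angular": [0, 0, 0], "fingers": 1}, {"dp": [0, 0, 0.0045], "angular": [0, 0, 0], "fingers": 1}, {"dp": [0, 0, 0.006], "angular": [0, 0, 0], "fingers": 1}, {"dp": [0, 0, 0.008], "angular": [0, 0, 0], "fingers": 1}, {"dp": [0, 0, 0.01], "angular": [0, 0, 0], "fingers": 1}, {"dp": [0, 0, 0.01], "angular": [0, 0, 0], "fingers": 1}, {"dp": [0, 0, 0.01], "angular": [0, 0, 0], "fingers": 1}]'

```text
time: 34.2
tool_pos: [538.5, 179.8, 86.7]
tcp_rot: [-180.0, 0.0, 104.6]
ft_force: [-3.7, -3.5, 1.6]
finger_gap: 42.2
grip_force: 51.8
```

It's past 88.5, and the 14 mm stub is in the other socket, so this one is clear. I'll carry on gently.

Call:
step_arm --targets '[{"dp": [0, 0, 0.004], "angular": [0, 0, 0], "fingers": 1}, {"dp": [0, 0, 0.009], "angular": [0, 0, 0], "fingers": 1}, {"dp": [0, 0, 0.014], "angular": [0, 0, 0], "fingers": 1}, {"dp": [0, 0, 0.02], "angular": [0, 0, 0], "fingers": 1}, {"dp": [0, 0, 0.026], "angular": [0, 0, 0], "fingers": 1}, {"dp": [0, 0, 0.032], "angular": [0, 0, 0], "fingers": 1}, {"dp": [0, 0, 0.036], "angular": [0, 0, 0], "fingers": 1}, {"dp": [0, 0, 0.036], "angular": [0, 0, 0], "fingers": 1}]'

```text
time: 35.2
tool_pos: [538.5, 179.8, 79.4]
tcp_rot: [-180.0, 0.0, 104.6]
ft_force: [-2.4, -3.9, 1.3]
finger_gap: 42.6
grip_force: 51.8
```

Call:
step_arm --targets '[{"dp": [0, 0, 0.002], "angular": [0, 0, 0], "fingers": 1}, {"dp": [0, 0, 0.004], "angular": [0, 0, 0], "fingers": 1}, {"dp": [0, 0, 0.006], "angular": [0, 0, 0], "fingers": 1}, {"dp": [0, 0, 0.008], "angular": [0, 0, 0], "fingers": 1}, {"dp": [0, 0, 0.01], "angular": [0, 0, 0], "fingers": 1}, {"dp": [0, 0, 0.0125], "angular": [0, 0, 0], "fingers": 1}, {"dp": [0, 0, 0.015], "angular": [0, 0, 0], "fingers": 1}, {"dp": [0, 0, 0.015], "angular": [0, 0, 0], "fingers": 1}]'

```text
time: 36.2
tool_pos: [538.6, 179.6, 76.5]
tcp_rot: [-180.0, 0.0, 104.6]
ft_force: [-4.1, -5.0, 1.4]
finger_gap: 42.6
grip_force: 51.8
```

Call:
step_arm --targets '[{"dp": [0, 0, 0.003], "angular": [0, 0, 0], "fingers": 1}, {"dp": [0, 0, 0.006], "angular": [0, 0, 0], "fingers": 1}, {"dp": [0, 0, 0.009], "angular": [0, 0, 0], "fingers": 1}, {"dp": [0, 0, 0.012], "angular": [0, 0, 0], "fingers": 1}, {"dp": [0, 0, 0.015], "angular": [0, 0, 0], "fingers": 1}, {"dp": [0, 0, 0.018], "angular": [0, 0, 0], "fingers": 1}, {"dp": [0, 0, 0.02], "angular": [0, 0, 0], "fingers": 1}, {"dp": [0, 0, 0.02], "angular": [0, 0, 0], "fingers": 1}]'

```text
time: 37.2
tool_pos: [538.6, 179.5, 72.4]
tcp_rot: [-180.0, 0.0, 104.6]
ft_force: [-2.6, -4.6, -0.6]
finger_gap: 42.3
grip_force: 51.7
```

Call:
step_arm --targets '[{"dp": [0, 0, 0.002], "angular": [0, 0, 0], "fingers": 1}, {"dp": [0, 0, 0.004], "angular": [0, 0, 0], "fingers": 1}, {"dp": [0, 0, 0.006], "angular": [0, 0, 0], "fingers": 1}, {"dp": [0, 0, 0.008], "angular": [0, 0, 0], "fingers": 1}, {"dp": [0, 0, 0.01], "angular": [0, 0, 0], "fingers": 1}, {"dp": [0, 0, 0.0115], "angular": [0, 0, 0], "fingers": 1}, {"dp": [0, 0, 0.0115], "angular": [0, 0, 0], "fingers": 1}, {"dp": [0, 0, 0.0115], "angular": [0, 0, 0], "fingers": 1}]'

```text
time: 38.2
tool_pos: [538.7, 179.4, 70.0]
tcp_rot: [-180.0, 0.0, 104.6]
ft_force: [-2.4, -4.7, -1.0]
finger_gap: 42.4
grip_force: 51.6
```

Call:
step_arm --targets '[{"dp": [0, 0, 0.001], "angular": [0, 0, 0], "fingers": 1}, {"dp": [0, 0, 0.002], "angular": [0, 0, 0], "fingers": 1}, {"dp": [0, 0, 0.003], "angular": [0, 0, 0], "fingers": 1}, {"dp": [0, 0, 0.004], "angular": [0, 0, 0], "fingers": 1}, {"dp": [0, 0, 0.005], "angular": [0, 0, 0], "fingers": 1}, {"dp": [0, 0, 0.006], "angular": [0, 0, 0], "fingers": 1}, {"dp": [0, 0, 0.006], "angular": [0, 0, 0], "fingers": 1}, {"dp": [0, 0, 0.006], "angular": [0, 0, 0], "fingers": 1}]'

```text
time: 39.2
tool_pos: [538.8, 179.3, 69.7]
tcp_rot: [-180.0, 0.1, 104.6]
ft_force: [-5.7, -6.6, 5.8]
finger_gap: 42.3
grip_force: 52.1
```

Call:
step_arm --targets '[{"dp": [0, 0, 0.001], "angular": [0, 0, 0], "fingers": 1}, {"dp": [0, 0, 0.002], "angular": [0, 0, 0], "fingers": 1}, {"dp": [0, 0, 0.003], "angular": [0, 0, 0], "fingers": 1}, {"dp": [0, 0, 0.004], "angular": [0, 0, 0], "fingers": 1}, {"dp": [0, 0, 0.005], "angular": [0, 0, 0], "fingers": 1}, {"dp": [0, 0, 0.006], "angular": [0, 0, 0], "fingers": 1}, {"dp": [0, 0, 0.006], "angular": [0, 0, 0], "fingers": 1}, {"dp": [0, 0, 0.006], "angular": [0, 0, 0], "fingers": 1}]'

```text
time: 40.2
tool_pos: [538.9, 179.1, 69.5]
tcp_rot: [-180.0, 0.1, 104.6]
ft_force: [-10.7, -8.9, 15.1]
finger_gap: 42.3
grip_force: 52.9
```

It stopped hard at 69.5, so the shoulder is down on the block. I'll back the command off, open, and lift away.

Call:
step_arm --targets '[{"dp": [0, 0, -0.005], "angular": [0, 0, 0], "fingers": 1}, {"dp": [0, 0, -0.008], "angular": [0, 0, 0], "fingers": 0.6}, {"dp": [0, 0, -0.008], "angular": [0, 0, 0], "fingers": 0.3}, {"dp": [0, 0, -0.008], "angular": [0, 0, 0], "fingers": 0}, {"dp": [0, 0, -0.008], "angular": [0, 0, 0], "fingers": 0}, {"dp": [0, 0, -0.008], "angular": [0, 0, 0], "fingers": 0}, {"dp": [0, 0, -0.008], "angular": [0, 0, 0], "fingers": 0}, {"dp": [0, 0, -0.008], "angular": [0, 0, 0], "fingers": 0}]'

```text
time: 41.2
tool_pos: [538.8, 179.9, 69.5]
tcp_rot: [-180.0, -0.0, 104.6]
ft_force: [0.2, -0.6, 0.2]
finger_gap: 85.4
grip_force: 0.0
```

Call:
step_arm --targets '[{"dp": [0, 0, -0.03], "angular": [0, 0, 0], "fingers": 0}, {"dp": [0, 0, -0.1], "angular": [0, 0, 0], "fingers": 0}, {"dp": [0, 0, -0.2], "angular": [0, 0, 0], "fingers": 0}, {"dp": [0, 0, -0.32], "angular": [0, 0, 0], "fingers": 0}, {"dp": [0, 0, -0.45], "angular": [0, 0, 0], "fingers": 0}, {"dp": [0, 0, -0.5], "angular": [0, 0, 0], "fingers": 0}, {"dp": [0, 0, -0.5], "angular": [0, 0, 0], "fingers": 0}, {"dp": [0, 0, -0.5], "angular": [0, 0, 0], "fingers": 0}]'

```text
time: 42.2
tool_pos: [538.1, 179.7, 168.4]
tcp_rot: [-179.9, -0.0, 104.6]
ft_force: [-0.6, -0.5, -0.0]
finger_gap: 85.8
grip_force: 0.0
```

```bash
python3 look.py pics/w8.png stake_mid:64 stake_shoulder:60
python3 - <<'E'
from h import *
s=snapshot('side')[190:310,160:280];im=cv2.imread('pics/w8.png')
cv2.imwrite('pics/c8.png',np.hstack([cv2.resize(s,(400,400),interpolation=2),cv2.resize(im[110:350,160:400],(400,400))]))
E
```

```text
42.2 [538.1 179.7 168.4] [-179.9   -0.   104.6] [-0.6 -0.5 -0. ] [13.3  4.7 94.9 -0.  80.5 -1.3]
```

View pics/c8.png

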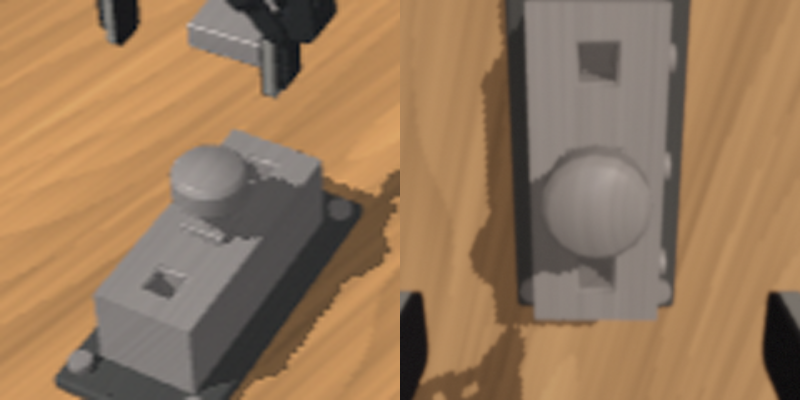

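The stake stands upright in the middle socket, its head at crop (596,205). Its shoulder is down on the block and the gripper is well clear.

```bash
python3 -c "
from bench import *
print(hand_in())"
```

```text
the job is handed in; nothing more can be done
None
```

The mushroom stake is seated home in the middle socket of the holder, shoulder down on the block, released and handed in; the judge's verdict was not shown.

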